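# Put the beads away and seal the dry box

### The job

Clear the loose beads off the grey bead board into the blue dry box, every red coral bead into the compartment with the red pad and every gold drum bead into the one with the yellow pad. Then set the white lid gently and squarely on the gasket without crushing it, let go, and press its corners fully home one at a time - any corner first, then the one diagonally opposite, then the other two - until the lid sits flat and sealed on the rim all round. Leave everything else on the counter and the board where it is.

Things in the scene. Friction and masses are not known exactly. Their poses are not given: they have to be found in the camera images.
- box: Blue dry box, fixed, open on top: 190 mm (its x) by 150 mm (its y), rim 60 mm high, walls 12 mm thick. Origin: centre of its underside, on the counter. A divider (6 mm thick, top at 32 mm) across its middle makes two compartments, each 80 mm (box x) by 126 mm (box y). A black rubber gasket on the rim stands 5 mm proud until it is crushed
- red_pad: Red felt pad, fixed: the floor of one of the two compartments, centred in it; top 15 mm above the counter. Origin: centre of its underside, 12 mm above the counter; axes as the box's. It may be in either compartment
- yellow_pad: Yellow felt pad, fixed: the floor of the other compartment, like the red pad
- lid: Loose white lid: plate 190 (its x) x 150 (its y) x 8 mm over a frame 160 x 120 mm, 14 mm tall, that drops into the box's mouth (166 x 126 mm), either way round. Bar handle on top in the middle, along x: 80 x 16 x 28 mm tall. Origin: centre of its underside; plate top at 22 mm, handle top at 50 mm. Origin 51 mm above the box's when laid on the gasket, 46 mm when sealed. 0.32 kg
- board: Grey bead board, fixed: 240 mm (its x) by 230 mm (its y), floor 8 mm above the counter, a 5 mm higher and 8 mm wide edge all round, and a 5 mm high rib at x = +69 mm that parts off a narrow strip. Origin: centre of its underside
- gasket_fl (a joint): How far the rubber gasket is crushed at the box's corner towards -x, +y (box axes; 89 mm and 69 mm from the box's middle), in m: 0 proud, 0.005 when the lid is down on the rim there. It yields at about 8 N pressed straight down on the lid over that corner and stays crushed; the lid rocks while some corners are down and others up
- gasket_fr (a joint): How far the rubber gasket is crushed at the box's corner towards -x, -y (box axes; 89 mm and 69 mm from the box's middle), in m: 0 proud, 0.005 when the lid is down on the rim there. It yields at about 8 N pressed straight down on the lid over that corner and stays crushed; the lid rocks while some corners are down and others up
- gasket_bl (a joint): How far the rubber gasket is crushed at the box's corner towards +x, +y (box axes; 89 mm and 69 mm from the box's middle), in m: 0 proud, 0.005 when the lid is down on the rim there. It yields at about 8 N pressed straight down on the lid over that corner and stays crushed; the lid rocks while some corners are down and others up
- gasket_br (a joint): How far the rubber gasket is crushed at the box's corner towards +x, -y (box axes; 89 mm and 69 mm from the box's middle), in m: 0 proud, 0.005 when the lid is down on the rim there. It yields at about 8 N pressed straight down on the lid over that corner and stays crushed; the lid rocks while some corners are down and others up
- coral1: Red coral bead (may be absent): a rounded bar 32 mm (its x) x 20 x 20 mm, 30 g. Origin: centre of its underside as it starts
- coral2: Red coral bead (may be absent): a rounded bar 32 mm (its x) x 20 x 20 mm, 30 g. Origin: centre of its underside as it starts
- coral3: Red coral bead (may be absent): a rounded bar 32 mm (its x) x 20 x 20 mm, 30 g. Origin: centre of its underside as it starts
- gold1: Gold drum bead (may be absent): a disc 26 mm across, 18 mm tall, standing on its flat face, 40 g. Origin: centre of its underside as it starts
- gold2: Gold drum bead (may be absent): a disc 26 mm across, 18 mm tall, standing on its flat face, 40 g. Origin: centre of its underside as it starts
- gold3: Gold drum bead (may be absent): a disc 26 mm across, 18 mm tall, standing on its flat face, 40 g. Origin: centre of its underside as it starts
- ring_stand1: Bystander: a cream ring display stand about 50 mm tall, with a gold ring on top. Origin: centre of its underside
- ring_stand2: Bystander: a cream ring display stand about 45 mm tall. Origin: centre of its underside
- ring_stand3: Bystander: a cream ring display stand about 55 mm tall. Origin: centre of its underside
- ring_box: Bystander: a closed cream ring box, 55 x 55 x 36 mm. Origin: centre of its underside
- loupe: Bystander: a black loupe, 36 mm across and 24 mm tall, with a steel handle. Origin: centre of its underside
- cleaner_tin: Bystander: a round tin with a green band, 60 mm across, 30 mm tall. Origin: centre of its underside
- tweezers: Bystander: steel tweezers, 110 mm long, 6 mm thick, lying in the narrow strip at one edge of the bead board. Origin: centre of its underside

How it is judged:
On the way, in this order (a step that is already met when the one before it is completed fails the run):
1. every bead present lies in its compartment (coral on red, gold on yellow) (x of coral1 in the frame of red_pad between -0.042 and 0.042 m and y of coral1 in the frame of red_pad between -0.065 and 0.065 m and z of coral1 in the frame of red_pad between -0.005 and 0.035 m and x of coral2 in the frame of red_pad between -0.042 and 0.042 m and y of coral2 in the frame of red_pad between -0.065 and 0.065 m and z of coral2 in the frame of red_pad between -0.005 and 0.035 m and x of coral3 in the frame of red_pad between -0.042 and 0.042 m and y of coral3 in the frame of red_pad between -0.065 and 0.065 m and z of coral3 in the frame of red_pad between -0.005 and 0.035 m and x of gold1 in the frame of yellow_pad between -0.042 and 0.042 m and y of gold1 in the frame of yellow_pad between -0.065 and 0.065 m and z of gold1 in the frame of yellow_pad between -0.005 and 0.035 m and x of gold2 in the frame of yellow_pad between -0.042 and 0.042 m and y of gold2 in the frame of yellow_pad between -0.065 and 0.065 m and z of gold2 in the frame of yellow_pad between -0.005 and 0.035 m and x of gold3 in the frame of yellow_pad between -0.042 and 0.042 m and y of gold3 in the frame of yellow_pad between -0.065 and 0.065 m and z of gold3 in the frame of yellow_pad between -0.005 and 0.035 m), for 0.2 s.
2. the lid rests on the box, let go, with the gasket still uncrushed at all four corners (horizontal distance between lid and box below 0.008 m and angle between the x axis of lid and the x axis of box, either way round below 0.08 rad and z of lid in the frame of box below 0.054 m and contact force between the fingers and lid below 0.1 N and value of joint each of gasket_fl, gasket_br, gasket_fr, gasket_bl below 0.0025 m), for 0.2 s.
3. one corner is pressed home while the other three are still up (((value of joint gasket_fl above 0.0038 m and value of joint each of gasket_br, gasket_fr, gasket_bl below 0.0028 m) or (value of joint gasket_br above 0.0038 m and value of joint each of gasket_fl, gasket_fr, gasket_bl below 0.0028 m) or (value of joint gasket_fr above 0.0038 m and value of joint each of gasket_fl, gasket_br, gasket_bl below 0.0028 m) or (value of joint gasket_bl above 0.0038 m and value of joint each of gasket_fl, gasket_br, gasket_fr below 0.0028 m))), for 0.05 s.
4. the diagonally opposite corner is pressed home too, while the other two are still up (((value of joint each of gasket_fl, gasket_br above 0.0038 m and value of joint each of gasket_fr, gasket_bl below 0.0028 m) or (value of joint each of gasket_fr, gasket_bl above 0.0038 m and value of joint each of gasket_fl, gasket_br below 0.0028 m))), for 0.05 s.
5. three corners are home and the last is still up (((value of joint gasket_fl below 0.0028 m and value of joint each of gasket_br, gasket_fr, gasket_bl above 0.0038 m) or (value of joint gasket_br below 0.0028 m and value of joint each of gasket_fl, gasket_fr, gasket_bl above 0.0038 m) or (value of joint gasket_fr below 0.0028 m and value of joint each of gasket_fl, gasket_br, gasket_bl above 0.0038 m) or (value of joint gasket_bl below 0.0028 m and value of joint each of gasket_fl, gasket_br, gasket_fr above 0.0038 m))), for 0.05 s.
At the end, for the whole second after the job is handed in: Beads in their compartments (coral on red, gold on yellow); lid on the box within 8 mm and 0.08 rad, gasket crushed at least 3.8 of 5 mm at all four corners, lid within 1.5 mm of the rim and tilted under 0.015 rad; all released and at rest (all of step 1 and horizontal distance between lid and box below 0.008 m and angle between the x axis of lid and the x axis of box, either way round below 0.08 rad and value of joint each of gasket_fl, gasket_br, gasket_fr, gasket_bl above 0.0038 m and z of lid in the frame of box below 0.0475 m and angle between lid's own z axis and vertical below 0.015 rad and contact force between the fingers and lid below 0.1 N and linear speed of each of coral1, coral2, coral3, gold1, gold2, gold3, lid below 0.02 m/s); the robot touches nothing.
It fails at once if a bystander (ring stand, ring box, loupe, tin or tweezers) was moved more than 3 cm (distance of any of ring_stand1, ring_stand2, ring_stand3, ring_box, loupe, cleaner_tin, tweezers from where it was at the start of the episode above 0.03 m).
Of coral1, gold1, coral2, gold2, coral3, gold3 only 4 to 6 are there at a start; the rules pass over those that are not, and their reading is None.
At some moment in a run one of coral1, coral2, coral3, gold1, gold2, gold3, lid may be knocked a few centimetres aside while the robot is not near it.
It also fails if it takes over 210 s, if anything falls off the work surface, if the arm or the gripper's body presses on something with over 40 N, if the wrist force passes 120 N, or if a joint passes its speed limit or range.

### The arm

A 6-joint arm with a two-finger parallel gripper is mounted at the origin on the work surface. World frame = base frame: x ahead of the robot, y to its left, z up, the work surface at z = 0. Lengths are in m, angles in rad, forces in N, time in s.
With the tool pointing down it reaches from about 0.25 to 0.8 m from the base axis. Payload 3.9 kg.
Tool frame: the origin (TCP) lies midway between the tips of the shut fingers; the grasp point (between the pads) lies 19 mm behind it; z points along the fingers, y is the line along which they close (so a half turn about z gives the same grasp; the last joint's range is limited). The gripper opens to 85 mm and grips with 20 to 120 N. Pads are 22 mm wide; open, the fingers measure 114 mm over their backs; the gripper's body (76 mm by 85 mm) begins 54 mm behind the grasp point. The pads swing forward as they close: fully open they stand 13 mm farther back than shut.
Start: joints at [1.336, 0.26, -0.138, 1.173, 0, 1.571], TCP at [0.122, 0.511, 0.231] pointing down, gripper open.
Joint ranges: [-2.78, 2.78], [-0.83, 1.72], [-1.28, 1.37], [-1.9, 2.12], [-1.57, 1.48], [-3.14, 3.14]. Speed limits (rad/s): [2.57, 2.57, 3.14, 3.14, 3.14, 3.14].

### API

Orientations are given as a rotation vector (axis times angle).
In Python, from bench import r gives the robot as it stands. The module is installed in compiled form; this text tells all that it offers. Calls block until the motion is done:
- r.movep(position, orientation): joint-space move of the TCP to a pose.
- r.line_to(position, ori=None, max_speed=0.15, threshold=None): straight line of the TCP; ori=None keeps the orientation; max_speed is the mean speed in m/s. With threshold (N) it stops when the force on the tool has changed by that much, and returns True; else False.
- r.move_j(angles): joint-space move.
- r.gripper_to(opening, newtons=None): finger opening in m; newtons is the grip in N (None keeps the last); returns when the fingers have stopped.
- r.dwell(seconds).
- r.solve_ik(position, orientation): joint angles nearest the present ones, or None.
- r.grab_frame(name): name is "scene" or "top"; returns the picture (400x640x3 uint8, red, green, blue); there is no depth.
- r.camera_model(name): a dict with "fx", "fy", "cx", "cy" (pixels), "k1" (the pictures are not rectified: a ray, as slopes to the right and down, at radius r is drawn at 1 + k1 r^2 times it, then the intrinsics apply), "pose" (4x4, takes a point from camera to world coordinates). Camera axes: x right, y down, z forward; pixel columns grow to the right and rows downward; lengths in m; the calibration is good to about 2 mm. A picture is of the moment at which its call begins. camera_model takes no time and is no camera call.
A pose or a line that the arm cannot do raises r.Unreachable and nothing moves.
- r.finish_job(): hands the job in; it is judged then, once.
Readings, each from a call of its own:
- r.read_time_s(): time.
- r.read_joints(): joint angles.
- r.read_joint_velocities(): joint speeds.
- r.read_joint_efforts(): joint torques, N m.
- r.read_tcp_pos(): TCP position.
- r.read_orientation(): TCP orientation.
- r.read_force(): force on the tool from outside, world axes, zero at the start.
- r.read_wrist_torque(): the same for the moment, N m.
- r.read_opening(): finger opening in m.
- r.read_gripper_force(): force on a finger pad.
Only numpy, scipy, OpenCV 4.12 (cv2) and the standard library are available. Lean on these libraries where they do the work, as an engineer would, in place of code of your own. Each camera call takes 0.05 s, during which the arm holds its last target. There are 200 camera calls.

## Working session

There is one attempt and no reset: what is moved stays moved. The work goes in short steps, each a Python script; the robot and the scene stay as the last script left them, time stands still between calls to the robot, and variables do not carry over. Pictures are saved under pics/ and viewed, at most 14 in all, crops included, and the job is handed in when it is done.

```bash
ls; mkdir -p pics; python3 - <<'E'
from bench import r
import cv2
for n in("scene","top"):
    cv2.imwrite(f"pics/{n}0.png",r.grab_frame(n)[:,:,::-1]); print(n,r.camera_model(n))
print(r.read_time_s(),r.read_orientation(),r.read_opening())
E
```

```text
pics
scene {'fx': 442.2687618335776, 'fy': 442.2687618335776, 'cx': 315.9588345878846, 'cy': 205.34076653232933, 'k1': -0.0631674259801308, 'pose': array([[ 0.65773639,  0.59115009, -0.46682374,  1.10125161],
       [ 0.75323693, -0.51279652,  0.41191485, -0.42024728],
       [ 0.00411791, -0.62256027, -0.78256102,  0.89268968],
       [ 0.        ,  0.        ,  0.        ,  1.        ]])}
top {'fx': 460.6847454812801, 'fy': 460.6847454812801, 'cx': 321.89402612471224, 'cy': 203.9672477329204, 'k1': -0.13730239116145557, 'pose': array([[-0.07517862, -0.97286882,  0.21880228,  0.30186168],
       [-0.99714541,  0.07488809, -0.00963301,  0.00167943],
       [-0.00701403, -0.21890189, -0.97572166,  1.31172266],
       [ 0.        ,  0.        ,  0.        ,  1.        ]])}
0.1 [-3.67933404e-01 -3.11978809e+00  2.77975982e-03] 0.08514354675195623
```

View pics/scene0.png

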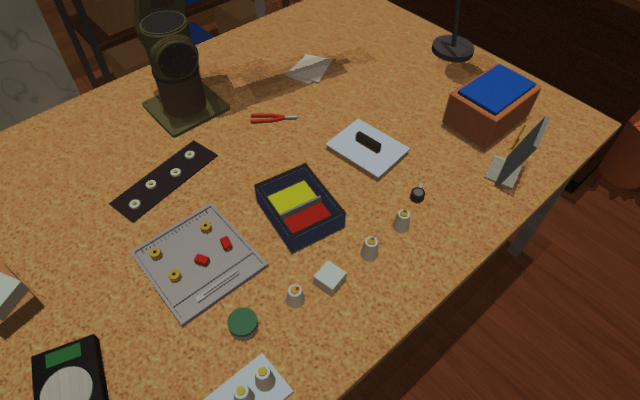

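View pics/top0.png

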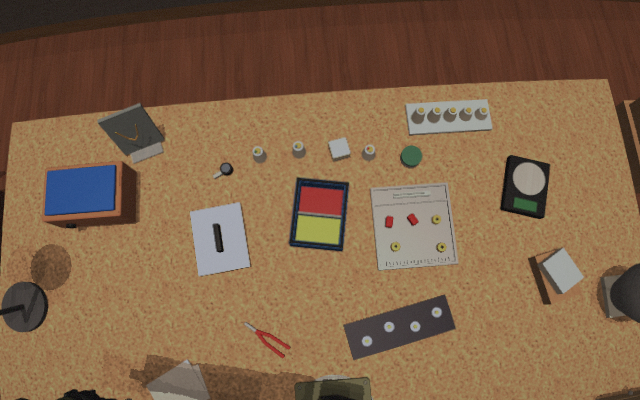

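Scene picture: box with red and yellow pads at (300,207), lid at (368,147), board at (200,262) with 2 coral and 3 gold beads. Top picture: box (320,214), red pad on the far side; lid (220,240), board (414,226), corals (390,222) and (412,219), golds (437,219), (396,246) and (441,247).

```bash
cat > h.py <<'E'
import numpy as np, cv2
from bench import r
def ray(cam,px):
    m=r.camera_model(cam);K=np.array([[m['fx'],0,m['cx']],[0,m['fy'],m['cy']],[0,0,1]])
    p=cv2.undistortPoints(np.float64(px).reshape(-1,1,2),K,np.array([m['k1'],0,0,0.])).reshape(-1,2)
    T=m['pose']; return T[:3,3],np.c_[p,np.ones(len(p))]@T[:3,:3].T
def plane(cam,px,z):
    o,d=ray(cam,px); return o+d*((z-o[2])/d[:,2])[:,None]
def project(cam,P):
    m=r.camera_model(cam);K=np.array([[m['fx'],0,m['cx']],[0,m['fy'],m['cy']],[0,0,1]]);T=np.linalg.inv(m['pose'])
    return cv2.projectPoints(np.float64(P).reshape(-1,1,3),cv2.Rodrigues(T[:3,:3])[0],T[:3,3],K,np.array([m['k1'],0,0,0.]))[0].reshape(-1,2)
def blobs(img,lo,hi,amin,roi,close=3):
    hsv=cv2.cvtColor(img,cv2.COLOR_RGB2HSV);x0,y0,x1,y1=roi
    if lo[0]>hi[0]: k=cv2.inRange(hsv,(0,)+lo[1:],hi)|cv2.inRange(hsv,lo,(180,)+hi[1:])
    else: k=cv2.inRange(hsv,lo,hi)
    z=np.zeros_like(k);z[y0:y1,x0:x1]=k[y0:y1,x0:x1]
    z=cv2.morphologyEx(z,cv2.MORPH_CLOSE,np.ones((close,close),np.uint8))
    return [c for c in cv2.findContours(z,cv2.RETR_EXTERNAL,cv2.CHAIN_APPROX_NONE)[0] if cv2.contourArea(c)>amin]
def centre(c):
    m=cv2.moments(c);return np.array([m['m10'],m['m01']])/m['m00']
def rect(cam,c,z):
    """min-area rectangle in world plane z: centre, sizes, angle of long side"""
    P=plane(cam,c.reshape(-1,2).astype(float),z)[:,:2]
    (cx,cy),(w,h),a=cv2.minAreaRect(np.float32(P*1000)); a=np.radians(a)
    if w<h: w,h,a=h,w,a+np.pi/2
    return np.array([cx,cy])/1000,(round(w,1),round(h,1)),(a+np.pi/2)%np.pi-np.pi/2
RED=((172,120,60),(8,255,255)); GOLD=((20,140,80),(35,255,255)); NAVY=((105,60,10),(130,255,110)); WHITE=((95,5,120),(140,60,255))
def find(cam,img,what,roi,z,amin=15,close=3):
    return [rect(cam,c,z) for c in blobs(img,*what,amin,roi,close)]
E
cat > look.py <<'E'
from h import *
np.set_printoptions(precision=4,suppress=True)
im=r.grab_frame("top")
for n,w,z,roi,am in (("box",NAVY,.062,(270,165,365,265),400),("redpad",RED,.015,(285,170,355,255),100),("yelpad",GOLD,.015,(285,170,355,255),100),
  ("lid",WHITE,.022,(170,180,265,300),500),("coral",RED,.022,(368,180,462,275),15),("gold",GOLD,.022,(368,180,462,275),15),("board",((0,0,110),(180,45,255)),.012,(360,170,470,285),500)):
    for f in find("top",im,w,roi,z,am,5): print(n,f[0],f[1],np.round(f[2],3))
im=r.grab_frame("scene")
for n,w in(("coral",RED),("gold",GOLD)):
    for c in blobs(im,*w,10,(130,205,270,325)): print("s",n,plane("scene",centre(c),.02)[0], centre(c))
E
python3 look.py
```

```text
box [ 0.5557 -0.0005] (192.5, 146.4) -0.177
redpad [ 0.6046 -0.008 ] (122.8, 74.7) 1.393
lid [0.5129 0.2887] (186.4, 147.8) 0.118
coral [ 0.5254 -0.1979] (31.9, 17.2) -0.107
coral [ 0.5271 -0.2651] (29.3, 21.3) 0.5
board [ 0.5108 -0.2688] (238.4, 230.1) -0.001
s coral [ 0.528  -0.2657  0.02  ] [201.3185 259.6443]
s coral [ 0.527  -0.1973  0.02  ] [225.7445 243.181 ]
s gold [ 0.5199 -0.334   0.02  ] [173.7243 274.2055]
s gold [ 0.4381 -0.3385  0.02  ] [154.4917 252.0444]
s gold [ 0.4508 -0.2066  0.02  ] [205.1069 225.5094]
```

```bash
cat >> h.py <<'E'
GOLD=((18,100,60),(42,255,255))
BOX=np.array([.5557,-.0005]);BA=-.165
from scipy.spatial.transform import Rotation as Rn
def down(th):
    """tool down, closing line along world angle th; the half turn nearer mid range of joint 6"""
    y=np.array([np.cos(th),np.sin(th),0]);z=np.array([0,0,-1.]);return Rn.from_matrix(np.c_[np.cross(y,z),y,z]).as_rotvec()
def best(p,th):
    o=[]
    for t in(th,th+np.pi):
        q=r.solve_ik(list(p),list(down(t)))
        if q is not None: o.append((abs(q[5]-r.read_joints()[5]) if abs(q[5])<2.9 else 99,t))
    return down(min(o)[1])
def wp(x,y): # box frame -> world
    c,s=np.cos(BA),np.sin(BA);return BOX+np.array([c*x-s*y,s*x+c*y])
ROI=(350,160,480,300);SROI=(115,190,290,335)
def beads():
    t,s=r.grab_frame("top"),r.grab_frame("scene");out=[]
    for n,w in(("coral",RED),("gold",GOLD)):
        T=[rect("top",c,.022)+(plane("top",centre(c),.021)[0,:2],) for c in blobs(t,*w,20,ROI)]
        S=[(plane("scene",centre(c),.02)[0,:2],rect("scene",c,.02)[2]) for c in blobs(s,*w,20,SROI)]
        for a in T:
            m=[x for x in S if np.linalg.norm(x[0]-a[3])<.012]
            out.append((n,(a[3]+m[0][0])/2 if m else a[3],a[2],m[0][1] if m else None))
        for x in S:
            if not any(np.linalg.norm(x[0]-a[3])<.012 for a in T): out.append((n,x[0],x[1],x[1]))
    return out
E
python3 - <<'E'
from h import *
for b in beads(): print(b)
im=r.grab_frame("top");print([rect("top",c,.015) for c in blobs(im,*GOLD,100,(285,170,355,255))])
print(r.solve_ik([.45,-.2,.15],list(down(0))),r.solve_ik([.45,-.2,.15],list(down(1.57))),r.solve_ik([.6,-.01,.15],list(down(BA+3.14))))
E
```

```text
('coral', array([ 0.52639884, -0.19764022]), np.float64(-0.10713417696392558), np.float64(-0.21295008918826142))
('coral', array([ 0.5277796 , -0.26552754]), np.float64(0.4999745393584787), np.float64(0.5077573613281259))
('coral', array([ 0.57174845, -0.04725835]), np.float64(-0.6800715404443869), np.float64(-0.6800715404443869))
('gold', array([ 0.34392098, -0.22297586]), np.float64(0.36603691102442304), None)
('gold', array([ 0.32254795, -0.29380651]), np.float64(-1.5000077406763683), None)
('gold', array([ 0.34230723, -0.15181758]), np.float64(1.4887929362994492), None)
('gold', array([ 0.37774754, -0.24107916]), np.float64(-1.555571905571754), None)
('gold', array([ 0.37212004, -0.34398932]), np.float64(-0.2685499685302819), None)
('gold', array([ 0.33855693, -0.398221  ]), np.float64(-0.1321569722502014), None)
('gold', array([ 0.41495784, -0.10723153]), np.float64(0.8116486759462505), None)
('gold', array([ 0.4412054 , -0.33889548]), np.float64(1.4872074233444703), np.float64(-0.13017251776392857))
('gold', array([ 0.4538319 , -0.20807062]), np.float64(1.490248753309341), np.f
[... 2296 characters left out ...]
, np.float64(-0.5635343408826365), np.float64(-0.5635343408826365))
('gold', array([ 0.35025151, -0.19501121]), np.float64(0.24517502081325016), np.float64(0.24517502081325016))
('gold', array([ 0.50906181, -0.0188284 ]), np.float64(-0.6797602834919836), np.float64(-0.6797602834919836))
('gold', array([ 0.34935877, -0.23992798]), np.float64(-0.352424895481783), np.float64(-0.352424895481783))
[(array([0.52146899, 0.00693676]), (121.9, 71.1), np.float64(1.3943801472306143))]
[-0.41822433  0.25593663 -0.36619076  0.94866893  0.          1.152572  ] [-0.41822433  0.25593663 -0.36619076  0.94866893  0.         -0.417428  ] [-0.01666512  0.42994499 -0.09921038  1.04164095  0.         -1.4208688 ]
```

```bash
cat >> h.py <<'E'
BA=-.177
_b=beads
def beads(): return [b for b in _b() if .395<b[1][0]<.575 and -.38<b[1][1]<-.158]
def pick_place(kind,p,th,slot,zt=.0115):
    o=best([*p,.1],th)
    r.gripper_to(.046 if kind=="gold" else .038,30)
    r.movep([*p,.10],list(o)); r.line_to([*p,zt],max_speed=.12)
    r.gripper_to(0,30); w=r.read_opening(); r.line_to([*p,.12],max_speed=.25)
    g=r.read_opening()
    print(kind,p,"grip",w,g)
    if g<.014: return False
    q=wp(*slot); o=best([*q,.13],BA)
    r.movep([*q,.13],list(o)); r.line_to([*q,.025],max_speed=.12)
    r.gripper_to(g+.010); r.line_to([*q,.14],max_speed=.25); print(r.read_time_s()); return True
E
python3 - <<'E'
from h import *
b=[x for x in beads() if x[0]=="coral"][0]
print(pick_place("coral",b[1],np.mean(b[2:])+np.pi/2,(.043,-.03)))
for n in("top","scene"):cv2.imwrite(f"pics/{n}1.png",r.grab_frame(n)[:,:,::-1])
for b in beads(): print(b)
E
```

```text
coral [ 0.52639884 -0.19764022] grip 0.0188334287027018 0.019346279434400294
8.6917
True
('coral', array([ 0.52772862, -0.26556168]), np.float64(0.5348594529249944), np.float64(0.5077573613281259))
('gold', array([ 0.44141964, -0.33897496]), np.float64(1.4872074233444703), np.float64(-0.2508282293724591))
('gold', array([ 0.45347611, -0.20801912]), np.float64(1.490248753309341), np.float64(-0.570429597839988))
('gold', array([ 0.52213951, -0.33441534]), np.float64(-0.12561265334549532), np.float64(0.10666833183262181))
```

View pics/scene1.png

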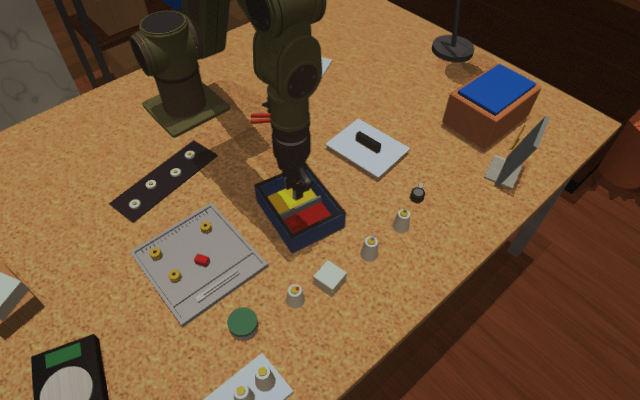

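The scene picture shows the first coral gone from (226,243) on the board and dropped near (300,225) in the box; the other four beads are unmoved. Fast enough, so I continue with the rest, looking again before each.

```bash
python3 - <<'E'
from h import *
sl={"coral":[(.043,.005),(.043,.04)],"gold":[(-.043,-.038),(-.043,0),(-.043,.038)]}
for _ in range(6):
    B=beads()
    if not B: break
    k,p,a,s=B[0]
    n=pick_place(k,p,(np.mean([a,s]) if s is not None else a)+np.pi/2 if k=="coral" else np.pi/4+.0,sl[k][0])
    if n: sl[k].pop(0)
    if not sl[k] : sl[k]=[(-.043,.02)]
r.movep([.35,.35,.3],list(best([.35,.35,.3],BA)))
print(beads(),r.read_time_s())
im=[r.grab_frame(n)[:,:,::-1] for n in("top","scene")]
cv2.imwrite("pics/c1.png",np.hstack([cv2.resize(im[0][160:280,260:460],(400,240),interpolation=2),cv2.resize(im[1][150:290,230:370],(400,400),interpolation=2)[:240]]))
cv2.imwrite("pics/top2.png",im[0]);cv2.imwrite("pics/scene2.png",im[1])
cv2.imwrite("pics/c2.png",np.hstack([cv2.resize(im[0][170:260,280:360],(400,450),interpolation=2),cv2.resize(im[1][155:255,250:350],(400,450),interpolation=2)]))
E
```

```text
coral [ 0.5278773  -0.26543793] grip 0.0192815196662042 0.019425766821445353
14.9083
gold [ 0.44132951 -0.33914316] grip 0.024338000504510616 0.024549941638254514
21.775
gold [ 0.4530875  -0.20781648] grip 0.024886023933048958 0.024944210472881645
28.3083
gold [ 0.52203919 -0.33435795] grip 0.024542542020603072 0.024349503247570705
35.15
[] 36.7833
```

View pics/c2.png

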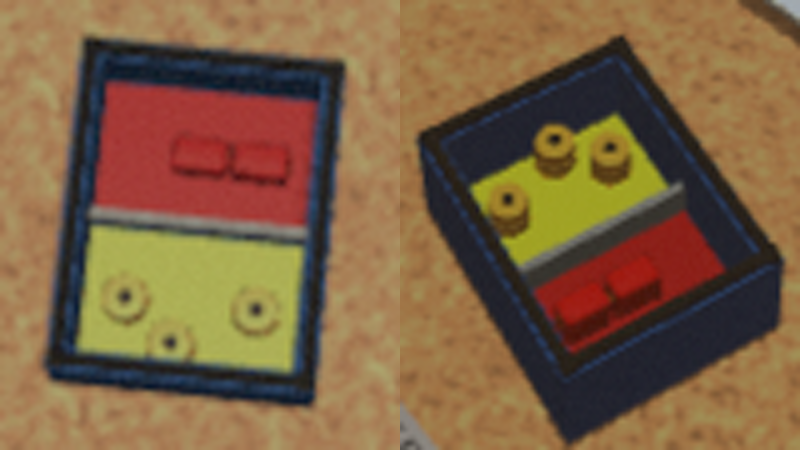

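View pics/top2.png

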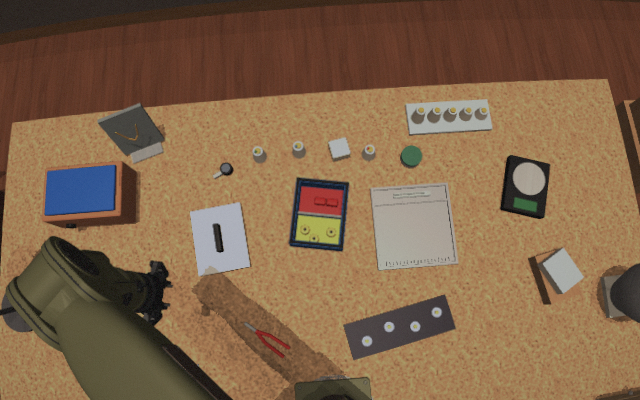

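All five beads sit right: two corals on red (top crop 200,155 / 262,162), three golds on yellow; board empty, lid still at (220,240) in the top picture. Now the precise box and lid measurement.

```bash
cat > m.py <<'E'
from h import *
np.set_printoptions(precision=4,suppress=True)
GASK=((0,0,0),(180,120,62))
for cam,roi,lroi in(("top",(280,165,360,262),(175,190,262,290)),("scene",(245,150,355,255),(310,105,425,190))):
    im=cv2.imread(f"pics/{cam}2.png")[:,:,::-1].copy()
    hsv=cv2.cvtColor(im,cv2.COLOR_RGB2HSV)
    x0,y0,x1,y1=roi
    k=np.zeros(im.shape[:2],np.uint8);k[y0:y1,x0:x1]=cv2.inRange(hsv,*GASK)[y0:y1,x0:x1]
    k&=(im[:,:,2].astype(int)<im[:,:,0].astype(int)+12).astype(np.uint8)*255
    c,hi=cv2.findContours(k,cv2.RETR_CCOMP,cv2.CHAIN_APPROX_NONE)
    for q in c:
        if cv2.contourArea(q)>400: print(cam,"gasket",cv2.contourArea(q),rect(cam,q,.065))
    for f in blobs(im,*WHITE,800,lroi): print(cam,"plate",rect(cam,f,.022))
    h=((0,0,0),(180,255,60))
    for f in blobs(im,*h,40,lroi): print(cam,"handle",rect(cam,f,.05),cv2.contourArea(f))
    o=cv2.resize(k[150:260,245:360],None,fx=3,fy=3);cv2.imwrite(f"pics/k{cam}.png",o)
E
python3 m.py; python3 -c "
import cv2,numpy as np
a=cv2.imread('pics/ktop.png');b=cv2.imread('pics/kscene.png');cv2.imwrite('pics/k.png',np.hstack([a,b]))"
```

```text
top gasket 3223.0 (array([ 0.5597, -0.001 ]), (184.0, 145.1), np.float64(-0.18050972447584357))
top gasket 3048.5 (array([ 0.5597, -0.0008]), (178.2, 139.0), np.float64(-0.17724109371193464))
top plate (array([0.513 , 0.2887]), (186.1, 147.7), np.float64(0.1169321796409224))
top handle (array([0.5115, 0.2854]), (79.0, 16.8), np.float64(0.11291505080789022)) 135.5
scene gasket 3464.5 (array([ 0.5637, -0.0022]), (189.9, 146.5), np.float64(-0.1767354925789828))
scene gasket 840.0 (array([ 0.6191, -0.0234]), (110.9, 55.6), np.float64(1.3997671894836263))
scene gasket 1667.5 (array([ 0.5611, -0.001 ]), (171.8, 134.4), np.float64(-0.16847143740035797))
scene plate (array([0.5143, 0.2899]), (185.6, 145.7), np.float64(0.11794971523679298))
scene handle (array([0.5345, 0.0687]), (75.3, 29.8), np.float64(-0.18114582050220918)) 143.5
scene handle (array([0.5225, 0.2792]), (87.9, 35.6), np.float64(0.11656763449958274)) 228.5
```

View pics/k.png

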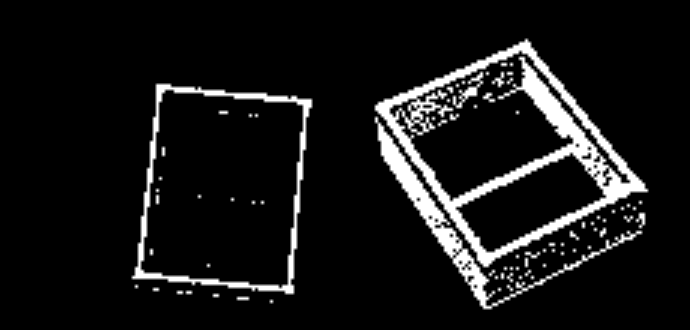

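```bash
cat >> h.py <<'E'
BOX=np.array([.560,-.001]);BA=-.178
def lid(z,lroi={"top":(150,150,300,330),"scene":(290,80,450,220)}):
    o=[]
    for cam in("top","scene"):
        im=r.grab_frame(cam)
        o+=[(cam,)+rect(cam,f,z) for f in blobs(im,*WHITE,700,lroi[cam])]
    return o
E
python3 - <<'E'
from h import *
L=lid(.022);print(L)
L=[l for l in L if abs(l[2][0]-188)<8 and abs(l[2][1]-148)<8]
p=np.mean([l[1] for l in L],0);a=np.mean([l[3] for l in L]);print(p,a)
o=list(best([*p,.12],a+np.pi/2)); r.gripper_to(.05,60)
r.movep([*p,.12],o); f0=r.read_force()
print(r.line_to([*p,.028],max_speed=.08,threshold=6)); r.gripper_to(0,60); print(r.read_opening(),r.read_tcp_pos())
r.line_to([*p,.20],max_speed=.12); print(r.read_opening(),r.read_force()-f0)
o=list(best([*BOX,.2],BA+np.pi/2)); r.movep([*BOX,.2],o); r.line_to([*BOX,.115],max_speed=.1); r.dwell(.3)
print(r.read_tcp_pos(),r.read_force(),r.read_time_s(),r.read_joints())
for n in("top","scene"):cv2.imwrite(f"pics/{n}3.png",r.grab_frame(n)[:,:,::-1])
im=[cv2.imread(f"pics/{n}3.png") for n in("top","scene")]
cv2.imwrite("pics/c3.png",np.hstack([cv2.resize(im[0][150:280,260:390],(400,400),interpolation=2),cv2.resize(im[1][120:270,230:380],(400,400),interpolation=2)]))
E
```

```text
[('top', array([0.51297229, 0.28864624]), (186.1, 147.7), np.float64(0.11568810890482717)), ('scene', array([0.51409985, 0.28986523]), (185.3, 145.7), np.float64(0.11809878567881005))]
[0.51353607 0.28925574] 0.11689344729181861
False
0.014670512743000956 [0.51389956 0.28958664 0.02864443]
0.014656282333926086 [ 0.77565176 -0.76503001 -2.76030691]
[ 0.56034594 -0.0010458   0.11551808] [-0.16237202 -0.02424196 -2.65566243] 43.9833 [-1.88052871e-03  3.91290950e-01 -2.59969933e-01  9.18541823e-01
  2.47989361e-05  1.76198484e-01]
```

View pics/c3.png

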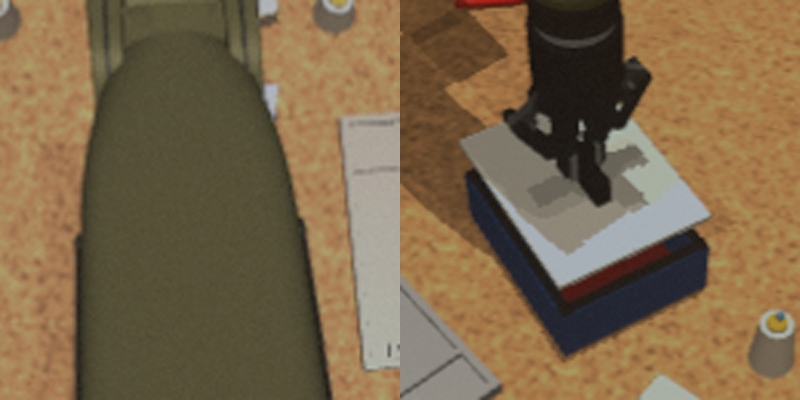

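The crop shows the lid level over the box in the scene view (left corner ~(252,174), bottom ~(291,229), right ~(346,200) full-picture pixels); the arm hides it from the top camera. I check its centre from the left and right corners.

```bash
python3 - <<'E'
from h import *
im=cv2.imread("pics/scene3.png")[:,:,::-1].copy();z=.1095
for s in(45,60,75):
    c=max(blobs(im,(0,0,90),(180,s,255),500,(240,150,352,235)),key=cv2.contourArea)
    P=plane("scene",c.reshape(-1,2).astype(float),z)[:,:2]
    # box axes, lid-frame coordinates
    d=P-BOX;ca,sa=np.cos(BA),np.sin(BA);q=np.c_[ca*d[:,0]+sa*d[:,1],-sa*d[:,0]+ca*d[:,1]]*1000
    print(s,cv2.contourArea(c),rect("scene",c,z),np.percentile(q,[0,1,3,97,99,100],axis=0).round(1).tolist())
print(project("scene",[[*wp(x,y),z] for x,y in((-.095,.075),(-.095,-.075),(.095,-.075),(.095,.075))]).round(1))
E
```

```text
45 2752.5 (array([ 0.56361481, -0.00295319]), (190.3, 150.2), np.float64(-0.1774600055535389)) [[-91.2, -76.4], [-90.7, -76.3], [-89.9, -76.0], [97.8, 73.4], [98.5, 73.8], [99.0, 73.9]]
60 2785.0 (array([ 0.56302008, -0.00277972]), (191.5, 150.4), np.float64(-0.17799596672291784)) [[-92.5, -76.4], [-91.8, -76.3], [-90.6, -76.0], [98.8, 73.5], [99.0, 73.8], [99.0, 74.0]]
75 2805.0 (array([ 0.56351953, -0.0027857 ]), (192.6, 150.5), np.float64(-0.17670726307142814)) [[-92.5, -76.4], [-92.0, -76.3], [-91.1, -76.1], [99.0, 73.8], [100.0, 74.0], [100.1, 74.2]]
[[304.9 149.3]
 [251.  171.6]
 [288.9 226.7]
 [346.4 199.5]]
```

```bash
python3 - <<'E'
from h import *
f0=r.read_force()
h=r.line_to([*BOX,.0795],max_speed=.03,threshold=3); print(h,r.read_tcp_pos(),r.read_force()-f0,r.read_wrist_torque(),r.read_time_s())
E
```

```text
True [ 0.55978304 -0.0009943   0.07959538] [ 0.29087671 -0.72726319  8.16841684] [-0.00242843 -0.03336145  0.0357749 ] 45.225
```

Contact exactly at the expected seating height (read 0.0796), with little side force. Release and look.

```bash
python3 - <<'E'
from h import *
t=r.read_tcp_pos(); r.line_to([*BOX,t[2]+.0004],max_speed=.01)
print(r.read_force()); r.gripper_to(.04); r.line_to([*BOX,.16],max_speed=.1)
r.movep([.35,.35,.3],list(best([.35,.35,.3],BA))); print(r.read_time_s())
R={"top":(260,150,380,290),"scene":(235,140,365,245)}
for z in(.073,):
  for l in lid(z,R): print(l)
im=r.grab_frame("scene");cv2.imwrite("pics/scene4.png",im[:,:,::-1]);t=r.grab_frame("top")[:,:,::-1]
cv2.imwrite("pics/c4.png",np.hstack([cv2.resize(t[150:280,260:390],(400,400),interpolation=2),cv2.resize(im[120:270,230:380,::-1],(400,400),interpolation=2)]))
E
```

```text
[-0.20527601 -0.10781192 -0.41773065]
48.5667
('top', array([ 0.5582204 , -0.00149539]), (187.5, 145.1), np.float64(-0.1761245634249189))
('scene', array([ 0.56061322, -0.00142846]), (186.2, 145.3), np.float64(-0.17799436882626374))
```

View pics/c4.png

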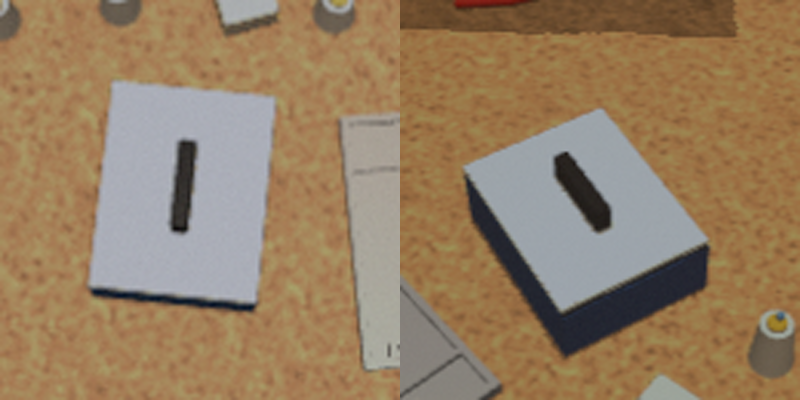

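Lid is squarely seated (top crop centre (183,195), scene likewise; centres agree with the box within ~2 mm). Now the first corner.

```bash
cat >> h.py <<'E'
def press(sx,sy,F=14):
    q=wp(sx*.087,sy*.067);o=list(best([*q,.13],BA+np.pi/2))
    r.movep([*q,.13],o); r.line_to([*q,.088],max_speed=.1); r.dwell(.2); f0=r.read_force()
    h=r.line_to([*q,.064],max_speed=.012,threshold=F)
    print((sx,sy),h,r.read_tcp_pos(),r.read_force()-f0); r.dwell(.3); print("  after",r.read_tcp_pos()[2],(r.read_force()-f0)[2])
    r.line_to([*q,.12],max_speed=.08)
E
python3 - <<'E'
from h import *
r.gripper_to(0,30); press(-1,1); print(r.read_time_s())
E
```

```text
(-1, 1) True [0.48612336 0.08062576 0.06849544] [-2.52700103 -1.17739127  4.02043416]
  after 0.06848913620602792 4.344388956156542
53.95
```

```bash
python3 - <<'E'
from h import *
q=wp(-.087,.067); r.line_to([*q,.072],max_speed=.1); r.dwell(.2); f0=r.read_force()
for z in np.arange(.0705,.0639,-.0005):
    r.line_to([*q,z],max_speed=.02); r.dwell(.1); f=(r.read_force()-f0)[2]; print(round(z,4),r.read_tcp_pos()[2].round(5),f.round(2))
    if f>16: break
r.line_to([*q,.12],max_speed=.1)
R={"top":(260,150,380,290),"scene":(235,140,365,245)}
r.movep([.35,.35,.3],list(best([.35,.35,.3],BA))); print(r.read_time_s())
im=r.grab_frame("scene");t=r.grab_frame("top")[:,:,::-1]
cv2.imwrite("pics/c5.png",np.hstack([cv2.resize(t[150:280,260:390],(400,400),interpolation=2),cv2.resize(im[140:240,240:360,::-1],(480,400),interpolation=2)])[:, :800])
E
```

```text
0.0705 0.0706 0.34
0.07 0.06997 0.01
0.0695 0.06949 0.55
0.069 0.06899 -0.27
0.0685 0.06865 2.35
0.068 0.0685 5.97
0.0675 0.06842 9.57
0.067 0.06835 12.68
0.0665 0.06827 16.26
59.9417
```

View pics/c5.png

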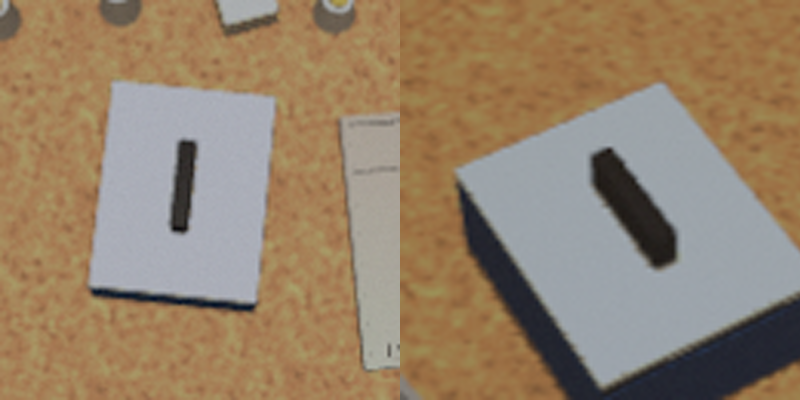

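The lid still sits square; the stiff stop at z≈0.0685 shows that corner is home. Now the diagonal, then the other two.

```bash
python3 - <<'E'
from h import *
press(1,-1,15); print(r.read_time_s())
E
```

```text
(1, -1) True [ 0.63398818 -0.08264173  0.06856901] [-0.4993101   1.34844737  5.33120432]
  after 0.06853984423084634 5.10499476110645
65.4833
```

```bash
python3 - <<'E'
from h import *
def steps(sx,sy):
    q=wp(sx*.087,sy*.067);o=list(best([*q,.13],BA+np.pi/2)); r.movep([*q,.13],o); r.line_to([*q,.0765],max_speed=.1); r.dwell(.2); f0=r.read_force()
    for z in np.arange(.0755,.0639,-.0005):
        r.line_to([*q,z],max_speed=.02); r.dwell(.1); f=(r.read_force()-f0)[2]; print(round(z,4),r.read_tcp_pos()[2].round(5),f.round(2))
        if f>12 and r.read_tcp_pos()[2]<.0692: break
    r.line_to([*q,.12],max_speed=.08)
for c in((-1,-1),(1,1)): print(c); steps(*c)
for c in((-1,1),(1,-1),(-1,-1),(1,1)): press(*c,18)
r.movep([.35,.35,.3],list(best([.35,.35,.3],BA))); r.dwell(.5); print(r.read_time_s())
im=r.grab_frame("scene");t=r.grab_frame("top");cv2.imwrite("pics/end.png",np.hstack([cv2.resize(t[150:280,260:390,::-1],(400,400),interpolation=2),cv2.resize(im[130:330,190:390,::-1],(400,400),interpolation=2)]))
print(lid(.068,{"top":(260,150,380,290),"scene":(235,140,365,245)}))
E
```

```text
(-1, -1)
0.0755 0.0756 -0.68
0.075 0.07497 -0.48
0.0745 0.07449 -1.33
0.074 0.07399 0.67
0.0735 0.0735 -1.13
0.073 0.07305 -0.32
0.0725 0.07282 4.43
0.072 0.07232 5.19
0.0715 0.07184 4.96
0.071 0.07133 5.08
0.0705 0.07084 4.92
0.07 0.07033 4.97
0.0695 0.06984 6.08
0.069 0.06934 4.99
0.0685 0.06885 5.93
0.068 0.06834 5.12
0.0675 0.06814 7.01
0.067 0.06807 11.95
0.0665 0.06799 15.73
(1, 1)
0.0755 0.07551 -0.53
0.075 0.07495 0.15
0.0745 0.07447 -0.01
0.074 0.07399 0.62
0.0735 0.0735 0.62
0.073 0.07317 0.73
0.0725 0.07297 3.93
0.072 0.07249 4.38
0.0715 0.07204 6.49
0.071 0.07156 5.87
0.0705 0.07102 5.0
0.07 0.07056 5.3
0.0695 0.07004 5.7
0.069 0.06958 6.31
0.0685 0.06908 5.5
0.068 0.06858 5.69
0.0675 0.06814 5.87
0.067 0.0681 8.42
0.0665 0.06807 10.34
0.066 0.06802 13.08
(-1, 1) True [0.4862366  0.08035459 0.06805326] [ 0.36110237 -1.22312724  4.13373281]
  after 0.0680724072575894 5.6280524844178474
(1, -1) True [ 0.63374634 -0.08234398  0.06811715] [-0.04362942  0.18059415  3.47447867]
  after 0.06805728277309209 4.094151767565609
(-1, -1) True [ 0.46251701 -0.05153656  0.06804017] [0.83155287 0.70119533 4.41001835]
  after 0.06804121661574895 6.230334938381256
(1, 1) True [0.65750315 0.04951521 0.06811136] [-0.80603961  1.18073736  4.30419194]
  after 0.06810685822058855 5.755325924082805
103.5583
[('top', array([ 0.55842542, -0.0011066 ]), (187.5, 146.1), np.float64(-0.17623801408735584)), ('scene', array([ 0.56070746, -0.00155837]), (186.1, 145.5), np.float64(-0.17764815788455302))]
```

View pics/end.png

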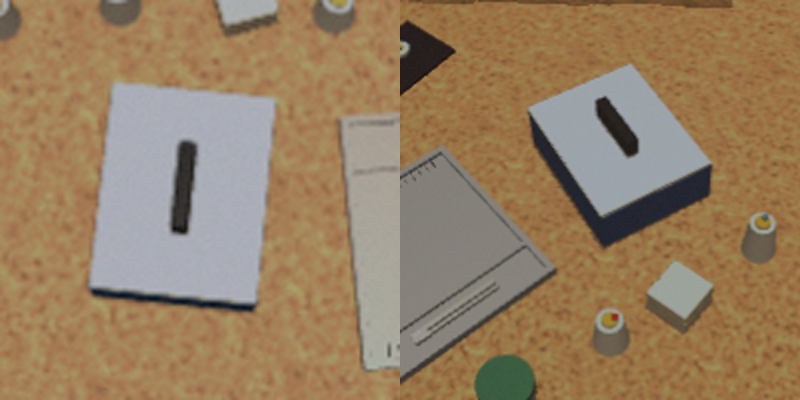

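The lid sits flat and square on the box (top crop centre (183,195)). All four corners stop hard at z = 0.068, the sealed height. The stands and ring box look unmoved, and the board is clear, so I hand it in.

```bash
python3 -c "
from bench import r
print(r.finish_job())"
```

```text
the job is handed in; nothing more can be done
None
```

The job is handed in (the interface returned no verdict): all five beads present were sorted onto their pads, the lid was set down and pressed home in diagonal order, all four corners stop at the sealed height, and nothing else appeared moved.

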